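# Take a gel tray from the drawer and set it in the gel tank

### The arm

A 6-joint arm with a two-finger parallel gripper is mounted at the origin on the work surface. World frame = base frame: x ahead of the robot, y to its left, z up, the work surface at z = 0. Lengths are in m, angles in rad, forces in N, time in s.
With the tool pointing down it reaches from about 0.3 to 1 m from the base axis. Payload 5.1 kg.
Tool frame: the origin (TCP) lies at the very end of the fingers, on their centre line; the grasp point (between the pads) lies 19 mm behind it (arm.grasp_offset is the distance from the TCP to the grasp point, in m); z points along the fingers, y is the line along which they close (so a half turn about z gives the same grasp; the last joint's range is limited). The gripper opens to 95 mm and grips with 3 to 60 N. Pads are 20 mm wide; open, the fingers measure 119 mm over their backs; the gripper's body (75 mm by 180 mm) begins 59 mm behind the grasp point.
Start: joints at [-1.431, 0.124, 1.65, -0, 1.367, -0.083], TCP at [0.144, -0.634, 0.215] pointing down, gripper open.
Joint ranges: [-2.61, 2.61], [-1.02, 2.33], [0.03, 2.71], [-1.35, 4.49], [0.32, 2.68], [-2.91, 2.91]. Speed limits (rad/s): [2.57, 2.57, 3.14, 3.14, 3.14, 3.14].

### API

Orientations are given as a rotation vector (axis times angle).
In Python, from station import arm, claw, solver, eyes, current_clock, current_joints, current_qvel, current_effort, current_eef_pos, current_tcp_rot, current_wrist_force, current_ft_torque, current_opening, current_gripper_force gives the robot as it stands. Calls block until the motion is done:
- arm.move_ptp(position, orientation): joint-space move of the TCP to a pose.
- arm.servo_line(position, velocity=0.15, rot=None, contact_N=None): straight line of the TCP; rot=None keeps the orientation; velocity is the mean speed in m/s. With contact_N (N) it stops when the force on the tool has changed by that much, and returns True; else False.
- arm.goto_joints(angles): joint-space move.
- claw.move_gripper(opening, squeeze=None): finger opening in m; squeeze is the grip in N (None keeps the last); returns when the fingers have stopped.
- arm.dwell(seconds).
- solver.solve_ik(position, orientation): joint angles nearest the present ones, or None.
- eyes.grab_frame(name): name is "side" or "top"; returns a dict with "color" (400x640x3 uint8, red, green, blue), "z_map" (400x640 float32, m along the optical axis (not along the pixel's ray), 0 where there is no reading), "camera_matrix" (3x3 intrinsics, pixels), "dist" ([k1, k2, p1, p2, k3] as OpenCV has them; the pictures are not rectified), "rvec" (rotation vector, rad) and "tvec" (3), from world to camera coordinates, as OpenCV has them. Camera axes: x right, y down, z forward; pixel columns grow to the right and rows downward; lengths in m; the calibration is good to about 2 mm. A picture is of the moment at which its call begins.
A pose or a line that the arm cannot do raises arm.IKError and nothing moves.
- arm.job_done(): hands the job in; it is judged then, once.
Readings, each from a call of its own:
- current_clock(): time.
- current_joints(): joint angles.
- current_qvel(): joint speeds.
- current_effort(): joint torques, N m.
- current_eef_pos(): TCP position.
- current_tcp_rot(): TCP orientation.
- current_wrist_force(): force on the tool from outside, world axes, zero at the start.
- current_ft_torque(): the same for the moment, N m.
- current_opening(): finger opening in m.
- current_gripper_force(): force on a finger pad.
Only numpy, scipy, OpenCV 4.12 (cv2) and the standard library are available. Lean on these libraries where they do the work, as an engineer would, in place of code of your own. Each camera call takes 0.05 s, during which the arm holds its last target. There are 200 camera calls.

### The job

Pull the top drawer of the bench drawer unit out to its stop and lift just the top gel tray off the pile in it, gripping its two side walls. The drawer has finger room only beside the tray's side walls and the gel tank only at its open ends, so set the tray down upright on the clear bench, let go, and take it again by its two open ends. Then lower it gently onto the middle of the tank's raised platform, open ends towards the two troughs, holding it until it rests flat, and let go; leave the other trays stacked in the drawer and everything else where it is.

Things in the scene. Friction and masses are not known exactly. Their poses are not given: they have to be found in the camera images.
- drawer (a joint): Slide of the top drawer of the fixed grey steel bench unit (two white-fronted drawers, 300 deep, 230 wide, 190 high), in m: 0 shut, 0.17 fully out at its stop; it starts shut or up to 15 mm ajar. It opens along the unit's own -x, towards the robot, with 2 to 4 N of friction, and stays where it is left. The lower drawer does not move.
- drawer_handle (a point): Middle of the top drawer's steel bow handle: a round bar 10 mm thick, 100 mm long along the unit's y, 37 mm of free space between it and the drawer front, 160 mm above the bench and 30 mm below the unit's top (the front is 42 mm from the bar's middle). Moves with the drawer. Axes: those of the unit, x pointing into it from front to back, y across, z up.
- drawer_floor (a point): Point on the top drawer's inner floor, 106 mm above the bench, at its front edge in the middle of its width; moves with the drawer, axes those of the unit. Inside it is 251 long (x) and 204 wide (y); walls rise 61 mm above its floor, the front 70 mm. A lengthwise divider leaves an 88 mm wide lane on the unit's -y side, which holds the pile of trays, and a wider lane on the +y side.
- tray_top: Top gel tray of the pile, the one to move: clear acrylic, 85 g, 70 long (its x), 60 wide (y), 23 high. Origin: centre of its underside. Base 8 mm thick; side walls 5 mm thick along x at its two y edges, their outer faces flush from 3 to 23 mm above the underside. Ends (+-x) open: only the base's edge, 8 mm high, can be gripped there. Either end may face either way.
- tray_mid: Second tray of the pile, same as tray_top; stays. Each tray lies 20 mm above the one below (the lowest 3 mm, 46 wide, nest between the lower tray's walls), outer wall faces flush, so fingers reaching over 20 mm below the top tray's rim grip this one too. In the drawer the trays' x lies across it; their side walls face its front and back, with 30 mm or more of finger room at each.
- tray_low: The lowest tray of the pile, the same as tray_top, on the drawer's floor; stays in the drawer.
- tank: The fixed gel tank, an open clear box: 216 long (its x; small terminal posts reach 13 mm further at each end and 78 mm high), 78 wide (its y), 66 high, walls 6 mm, dry. Origin: centre of its underside. Inside it is 66 wide, so a tray lying along the tank has 3 mm to spare at each side wall and one turned crosswise does not go in.
- tank_platform (a point): Centre of the top of the tank's raised platform, 34 mm above the bench and 32 mm below the tank's rim; x along the tank, z up. The platform is 78 long and as wide as the inside; beyond each of its ends is a trough 63 mm long with its floor 28 mm lower, room for the fingers.
- comb: White plastic gel comb, 66 x 30 x 3 mm, lying in the other lane of the drawer. Stays there.
- tank_lid: The tank's clear lid, 222 x 84 x 18 mm with two black sockets 36 mm high, lying on the bench. Origin: centre of its underside. Not to be disturbed.
- tube_rack: White tube rack 150 x 66 mm, 51 high with its tubes, on the bench. Origin: centre of its underside. Not to be disturbed.
- tip_box: Grey pipette tip box with clear lid, 120 x 82 x 70 mm, on the bench. Origin: centre of its underside. Not to be disturbed.
- bottle: Amber bottle, 70 in diameter and 165 high. Origin: centre of its underside. Not to be disturbed.
- beaker: Glass beaker, 72 in diameter and 95 high. Origin: centre of its underside. Not to be disturbed.
There are look-alikes about, which are no part of the job. Leave any green look-alike of the tank alone.

How it is judged:
By the outcome, as a careful person would: the job done as asked, in the order asked, and still so for the second after the job is handed in, with the robot touching nothing.
It also fails if it takes over 72 s, if anything falls off the work surface, if the arm or the gripper's body presses on something with over 40 N, if the wrist force passes 120 N, or if a joint passes its speed limit or range.

## Working session

There is one attempt and no reset: what is moved stays moved. The work goes in short steps, each a Python script; the robot and the scene stay as the last script left them, time stands still between calls to the robot, and variables do not carry over. Pictures are saved under pics/ and viewed, at most 10 in all, crops included, and the job is handed in when it is done.

```bash
mkdir -p pics; ls; cat > h.py <<'E'
import numpy as np, cv2, pickle
from scipy.spatial.transform import Rotation as R
def save(f,name):
    cv2.imwrite(f'pics/{name}.png',f['color'][:,:,::-1]); pickle.dump(f,open(f'pics/{name}.pkl','wb'))
def load(name): return pickle.load(open(f'pics/{name}.pkl','rb'))
def crop(f,name,u0,v0,w,h,s): cv2.imwrite(f'pics/{name}.png',cv2.resize(f['color'][v0:v0+h,u0:u0+w,::-1],None,fx=s,fy=s,interpolation=cv2.INTER_CUBIC))
def ray(f,u,v):
    p=cv2.undistortPoints(np.array([[[u,v]]],float),f['camera_matrix'],f['dist'])[0,0]
    M=cv2.Rodrigues(np.array(f['rvec'],float))[0]; t=np.array(f['tvec'],float).ravel()
    return -M.T@t, M.T@np.array([p[0],p[1],1.]),M,t
def onz(f,u,v,z):
    c,d,_,_=ray(f,u,v); return c+d*(z-c[2])/d[2]
def dep(f,u,v):
    c,d,_,_=ray(f,u,v); return c+d*f['z_map'][int(round(v)),int(round(u))]
def proj(f,P): return cv2.projectPoints(np.array(P,float).reshape(-1,3),np.array(f['rvec'],float),np.array(f['tvec'],float),f['camera_matrix'],f['dist'])[0].reshape(-1,2)
def down(yaw): # tool z down, tool y (closing) at world angle yaw
    y=np.array([np.cos(yaw),np.sin(yaw),0]); z=np.array([0,0,-1.]); x=np.cross(y,z)
    return R.from_matrix(np.c_[x,y,z]).as_rotvec()
E
python3 - <<'E'
from h import *; from station import *
for n in('top','side'):
    f=eyes.grab_frame(n); save(f,n+'0'); print(n,ray(f,320,200)[0],ray(f,320,200)[1])
print(current_opening(),current_clock(), R.from_rotvec(current_tcp_rot()).as_matrix())
E
```

```text
pics
top [ 0.22282598 -0.04664106  1.5030747 ] [ 0.20413075 -0.0077288  -0.97893202]
side [ 0.12837693 -1.31338557  0.99030204] [ 0.21782668  0.80686876 -0.54926387]
0.09490110564796922 0.1 [[ 9.75276340e-01  2.20988636e-01 -2.87909959e-04]
 [ 2.20988788e-01 -9.75274606e-01  1.84364773e-03]
 [ 1.26633926e-04 -1.86169088e-03 -9.99998259e-01]]
```

View pics/top0.png

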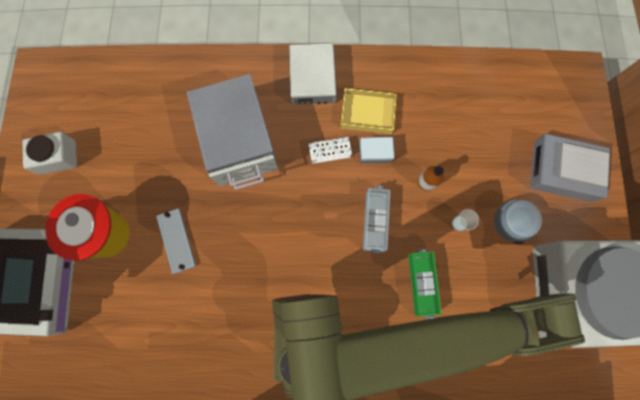

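View pics/side0.png

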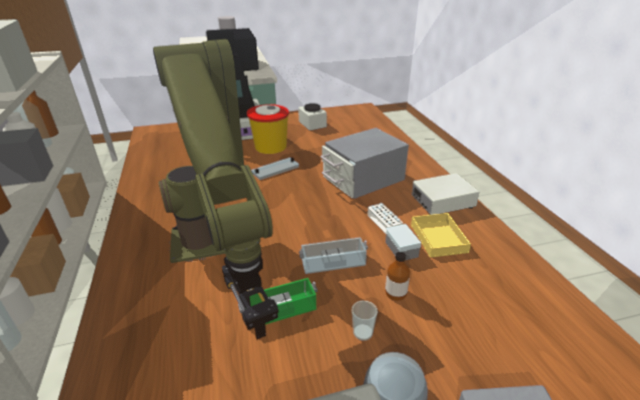

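The top picture has world +x up and +y to the left. It shows the drawer unit at about (230,125) with its handle near (246,176), the clear tank at (377,219), the lid at (176,240) and the green look-alike at (425,284). The bench between the lid and the tank, around (280,230), looks clear. Next I'll enlarge the unit and the tank.

```bash
python3 - <<'E'
from h import *
f=load('top0'); 
a=cv2.resize(f['color'][70:200,180:285,::-1],None,fx=4.5,fy=4.5,interpolation=cv2.INTER_CUBIC)
b=cv2.resize(f['color'][180:260,355:400,::-1],None,fx=7,fy=7,interpolation=cv2.INTER_CUBIC)
c=np.zeros((600,800,3),np.uint8); c[:585,:472]=a; c[:560,480:795]=b; cv2.imwrite('pics/c1.png',c)
E
```

```text
(no output)
```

View pics/c1.png

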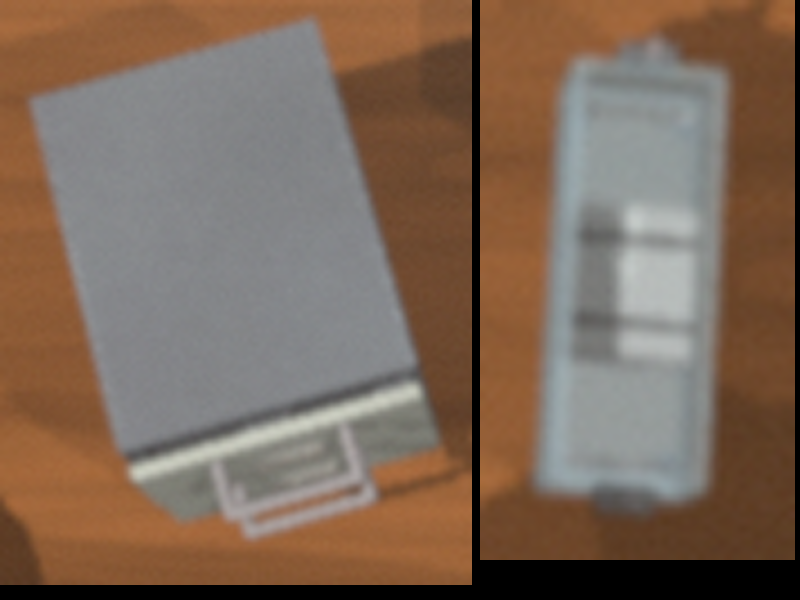

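```bash
cat > geo.py <<'E'
from h import *
f=load('top0')
cu=[(30,100),(316,18),(415,372),(122,452)]
U=np.array([onz(f,180+u/4.5,70+v/4.5,.19) for u,v in cu])
ct=[(572,62),(727,72),(705,495),(537,490)]
T=np.array([onz(f,355+(u-480)/7,180+v/7,.066) for u,v in ct])
def ax(Q):
    d=(Q[0]+Q[1]-Q[2]-Q[3])[:2]; e=(Q[0]+Q[3]-Q[1]-Q[2])[:2]
    return np.arctan2(d[1],d[0]), np.arctan2(-e[0],e[1]), np.linalg.norm(d)/2,np.linalg.norm(e)/2, Q.mean(0)
if __name__=='__main__':
    print(ax(U),ax(T))
    for u,v in [(222,517),(360,480)]: print(onz(f,180+u/4.5,70+v/4.5,.16))
    th=ax(U)[0]; front=(U[2]+U[3])/2; x=np.array([np.cos(th),np.sin(th)])
    print(front, front[:2]-x*.042)
    g=load('side0'); print(proj(g,U),proj(g,T)); print(proj(g,[*(front[:2]-x*.06),.16]))
    print('clear',[onz(f,280,230,0),onz(f,310,220,0)])
    for n,(u,v) in dict(lidc=(176,240),rackL=(309,150),rackR=(350,150),tip=(377,148),green=(425,284)).items(): print(n,onz(f,u,v,.03))
E
python3 geo.py
python3 - <<'E'
from h import *
a=load('side0')['color'][:,:,::-1]
p=cv2.resize(a[120:200,310:420],None,fx=4,fy=4,interpolation=cv2.INTER_CUBIC); q=cv2.resize(a[230:280,290:380],None,fx=5,fy=5,interpolation=cv2.INTER_CUBIC)
c=np.zeros((600,450,3),np.uint8);c[:320,:440]=p;c[330:580,:450]=q;cv2.imwrite('pics/c2.png',c)
E
```

```text
(np.float64(0.3036555952569413), np.float64(0.2979238774906937), np.float64(0.3004156801164143), np.float64(0.22766271867018725), array([0.76868065, 0.25684302, 0.19      ])) (np.float64(-0.08610958417925352), np.float64(-0.0390477806891034), np.float64(0.21910838261886226), np.float64(0.08205630927924161), array([ 0.45371652, -0.26149449,  0.066     ]))
[0.55206801 0.24903332 0.16      ]
[0.58160405 0.14634844 0.16      ]
[0.62534485 0.21192929 0.19      ] [0.58526636 0.19937085]
[[375.02169015 127.31693304]
 [407.93871952 144.28478305]
 [353.42045239 161.61137749]
 [324.56179046 142.11722524]] [[358.96250178 237.19816686]
 [365.69557596 251.34402119]
 [303.42206018 259.9386174 ]
 [298.41129479 244.44512457]]
[[326.89435777 161.1123295 ]]
clear [array([0.42197232, 0.08798021, 0.        ]), array([ 0.46030583, -0.02207458,  0.        ])]
lidc [0.37723841 0.46148286 0.03      ]
rackL [ 0.72174766 -0.01545509  0.03      ]
rackR [ 0.72336262 -0.1697902   0.03      ]
tip [ 0.73251103 -0.2719174   0.03      ]
green [ 0.22955024 -0.43260112  0.03      ]
```

View pics/c2.png

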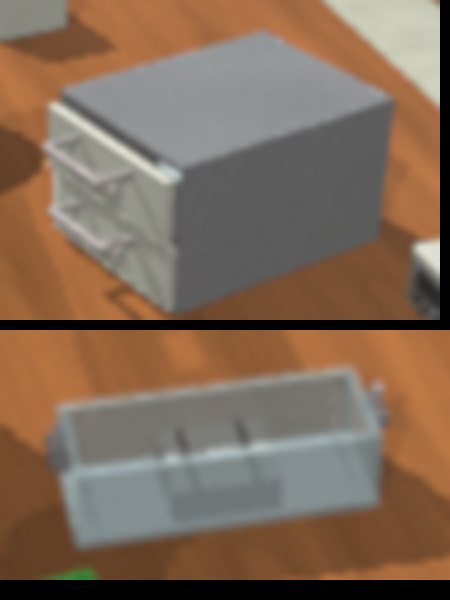

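The enlarged views put the top-drawer handle at (0.567, 0.198), about 60 mm ahead of the carcass with the unit's x axis at 0.30 rad. The side view confirms the top handle is the upper bow, and that the tank's terminal posts are at its ends. Next: pull the drawer.

```bash
python3 - <<'E'
from h import *; from station import *
th=.301; x=np.array([np.cos(th),np.sin(th),0]); H=np.array([.567,.198,.143])
for yaw in(th,th-np.pi):
    for d in (0,-.17): print(yaw,[None if q is None else np.round(q,2) for q in [solver.solve_ik(H+x*d+[0,0,.1],down(yaw))]])
q=[solver.solve_ik(H+[0,0,.1],down(y)) for y in(th,th-np.pi)]
yaw=th if q[1] is None or (q[0] is not None and abs(q[0][5])<abs(q[1][5])) else th-np.pi
rot=down(yaw)
claw.move_gripper(.047)
arm.move_ptp(H+[0,0,.1],rot)
print('down',arm.servo_line(H,.1,contact_N=6),current_eef_pos())
claw.move_gripper(.005,6); print('grip',current_opening(),current_gripper_force(),current_wrist_force())
p=current_eef_pos()
f0=current_wrist_force()
print(arm.servo_line(p-x*.19,.07,contact_N=14)); e=current_eef_pos(); print(e,(e-p)@x,current_wrist_force()-f0,current_opening())
claw.move_gripper(.047); print(current_eef_pos())
arm.servo_line(current_eef_pos()+[0,0,.11],.2)
arm.move_ptp([.3,-.25,.35],rot)
for n in('top','side'): save(eyes.grab_frame(n),n+'1')
f=load('top1'); crop(f,'c3',190,110,110,130,4.5)
print(current_clock())
E
```

```text
0.301 [array([ 0.25, -0.  ,  1.73, -0.  ,  1.41, -0.05])]
0.301 [array([ 0.23, -0.41,  2.08, -0.  ,  1.47, -0.08])]
-2.840592653589793 [None]
-2.840592653589793 [None]
down False [0.56763579 0.19818737 0.14403179]
grip 0.010051323432920206 5.999746397137642 [0.99928764 0.38439037 0.45607532]
False
[0.38732676 0.14161234 0.14303156] -0.18857325443695566 [11.82250822 -0.84749379 -6.86466156] 0.068866050755065
[0.38735155 0.1416238  0.14304353]
11.5583
```

View pics/c3.png

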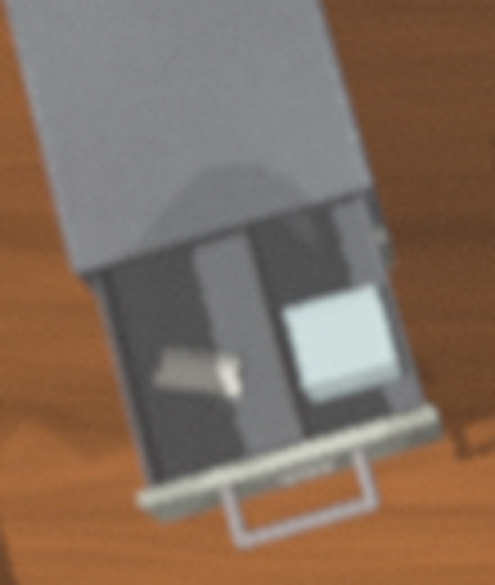

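```bash
python3 - <<'E'
from h import *
f=load('top1'); th=.301; x=np.array([np.cos(th),np.sin(th),0]);y=np.array([-x[1],x[0],0])
P=lambda u,v,z:onz(f,190+u/4.5,110+v/4.5,z)
h=(P(243,541,.16)+P(373,504,.16))/2; print('handle',h,(h-[.567,.198,.16])@x)
C=np.array([P(283,308,.169),P(375,284,.169),P(398,362,.169),P(306,390,.169)]); print(C,C.mean(0))
d=C[0]+C[1]-C[2]-C[3]; e=C[0]+C[3]-C[1]-C[2]; print(np.linalg.norm(d)/2,np.linalg.norm(e)/2,np.arctan2(d[1],d[0]),np.arctan2(-e[0],e[1]))
print('tray rel handle x,y',(C.mean(0)-h)@x,(C.mean(0)-h)@y)
# depth check, top and side
for u,v in[(300,330),(340,335),(380,340),(340,300),(350,370)]: print(np.round(dep(f,190+u/4.5,110+v/4.5),4))
g=load('side1'); print(proj(g,C))
a,b=proj(g,[C.mean(0)])[0].astype(int); crop(g,'c4',a-60,b-40,110,80,6)
w=proj(g,[[.4537,-.2615,.05]])[0].astype(int); 
E
```

```text
handle [0.41296045 0.14515439 0.16      ] -0.16278143395050948
[[0.57282384 0.16875875 0.169     ]
 [0.59196292 0.10057124 0.169     ]
 [0.53224517 0.081631   0.169     ]
 [0.51038097 0.14911029 0.169     ]] [0.55185322 0.12501782 0.169     ]
0.06405526171015488 0.07086386360064077 0.3059657367804068 0.2935061385741482
tray rel handle x,y 0.12667822759029876 -0.06040952962743634
[0.5599 0.1577 0.1534]
[0.5559 0.1272 0.1549]
[0.5508 0.0963 0.1612]
[0.5823 0.1278 0.158 ]
[0.5252 0.1167 0.1716]
[[329.60803357 161.75678293]
 [338.70618997 168.56659838]
 [326.16531939 172.70991555]
 [316.70268283 165.82657786]]
```

View pics/c4.png

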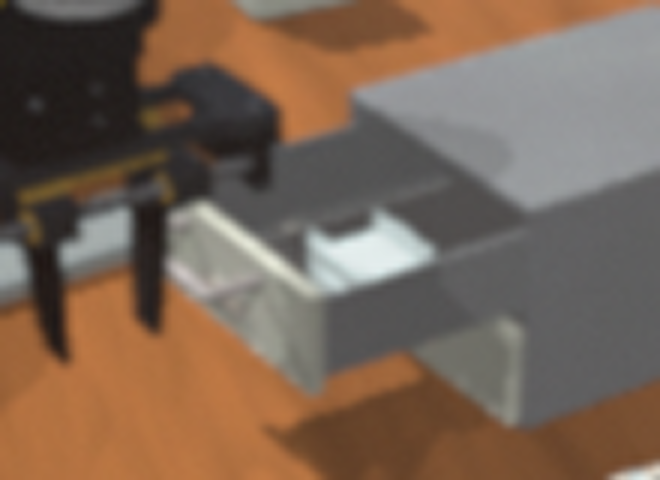

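The drawer is out about 163 mm by vision, and the gripper yielded at the end of the pull, so it may not be at its stop. In the crop the tray pile's top face runs from (283,308) to (398,362). I'll pull again with a firmer grip, then take the top tray.

```bash
python3 - <<'E'
from h import *; from station import *
th=.301; x=np.array([np.cos(th),np.sin(th),0]);y=np.array([-x[1],x[0],0]); rot=down(th)
H=np.array([.413,.1452,.143])
arm.move_ptp(H+[0,0,.08],rot); claw.move_gripper(.044)
print(arm.servo_line(H,.12,contact_N=6))
claw.move_gripper(.005,35); print(current_opening()); p=current_eef_pos()
print('stop',arm.servo_line(p-x*.04,.05,contact_N=15)); e=current_eef_pos(); print(e,(e-p)@x,current_wrist_force(),current_opening())
arm.servo_line(e+x*.0005,.02); e=current_eef_pos();print(e,current_wrist_force())
claw.move_gripper(.044); 
arm.servo_line(e+[0,0,.1],.25)
T=e+.1267*x-.0604*y; T[2]=.154; print('T',T)
claw.move_gripper(.082,12)
arm.servo_line(T+[0,0,.08],.2)
f=eyes.grab_frame('top'); save(f,'top2')
print(arm.servo_line(T,.06,contact_N=5),current_eef_pos())
f=eyes.grab_frame('side'); save(f,'side2'); a,b=proj(f,[T])[0].astype(int); crop(f,'c5',a-60,b-50,120,90,6)
print(current_clock())
E
```

```text
False
0.00876503436431421
stop True
[0.41724153 0.14649337 0.14341074] 0.0002164964243372125 [2.36235044 0.19644236 0.73474911] 0.009439948053028505
[0.41742179 0.14656845 0.1434371 ] [-1.88980719 -0.92325379  1.44541256]
T [0.55633254 0.12644744 0.154     ]
False [0.55667911 0.12650914 0.15460812]
20.0417
```

View pics/c5.png

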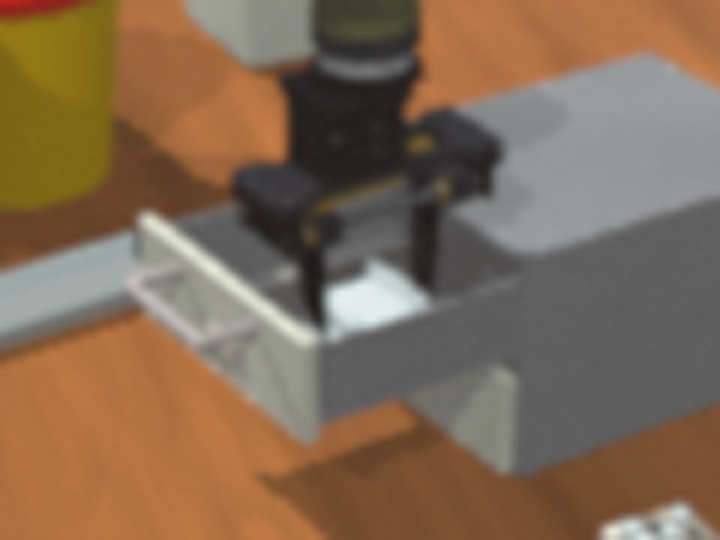

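The gripper straddles the pile correctly, with one finger at its front wall and one at its back wall. The stop trigger may have been false, so I'll check the drawer's travel against the lower drawer, which stays shut, using the saved pictures.

```bash
python3 - <<'E'
from h import *
th=.301; x=np.array([np.cos(th),np.sin(th),0]);y=np.array([-x[1],x[0],0])
f=load('top0'); fr=np.array([.6253,.2119,0])
P=lambda u,v,z:onz(f,180+u/4.5,70+v/4.5,z)
for z in (.07,.075,.08): print('lower handle x',z,[((P(u,v,z)-fr)@x).round(4) for u,v in((250,533),(375,495))])
print('upper',[((P(u,v,.16)-fr)@x).round(4) for u,v in((222,517),(360,480))])
# depth-based points on fronts, from side1 and side0
for n in('side0','side1'):
    g=load(n); v,u=np.mgrid[110:230,280:420]
    uv=np.c_[u.ravel(),v.ravel()].astype(float); z=g['z_map'][v.ravel(),u.ravel()]
    p=cv2.undistortPoints(uv[:,None],g['camera_matrix'],g['dist'])[:,0]; c,_,M,t=ray(g,320,200)
    Q=(np.c_[p,np.ones(len(p))]*z[:,None]-t)@M; L=np.c_[(Q-fr)@x,(Q-fr)@y,Q[:,2]]
    for lo,hi in((.03,.08),(.12,.17)):
        m=(L[:,2]>lo)&(L[:,2]<hi)&(abs(L[:,1])<.105)&(z>0)&(L[:,0]<.05)&(L[:,0]>-.26)
        print(n,lo,m.sum(),np.histogram(L[m,0],bins=np.arange(-.26,.05,.006)))
E
```

```text
lower handle x 0.07 [np.float64(-0.0512), np.float64(-0.0498)]
lower handle x 0.075 [np.float64(-0.0527), np.float64(-0.0513)]
lower handle x 0.08 [np.float64(-0.0541), np.float64(-0.0527)]
upper [np.float64(-0.0589), np.float64(-0.0612)]
side0 0.03 253 (array([  0,   0,   0,   0,   0,   0,   0,   0,   0,   0,   0,   0,   0,
         0,   0,   0,   0,   0,   0,   0,   0,   0,   0,   0,   0,   0,
         0,   0,   0,   0,   0,   0,   0,   2,  19,   7,   3,   4,   4,
         4,   5, 123,  79,   2,   0,   0,   0,   0,   0,   0,   0]), array([-0.26 , -0.254, -0.248, -0.242, -0.236, -0.23 , -0.224, -0.218,
       -0.212, -0.206, -0.2  , -0.194, -0.188, -0.182, -0.176, -0.17 ,
       -0.164, -0.158, -0.152, -0.146, -0.14 , -0.134, -0.128, -0.122,
       -0.116, -0.11 , -0.104, -0.098, -0.092, -0.086, -0.08 , -0.074,
       -0.068, -0.062, -0.056, -0.05 , -0.044, -0.038, -0.032, -0.026,
       -0.02 , -0.014, -0.008, -0.002,  0.004,  0.01 ,  0.016,  0.022,
        0.028,  0.034,  0.04 ,  0.046]))
side0 0.12 354 (array([  0,   0,   0,   0,   0,   0,   0,   0,   0,   0,   0,   0,   0,
     
[... 1451 characters left out ...]
   3,   5,   5,  13,
       164,  31,   0,   1,  12,  14,  12,  15,  16,  56,  42,  14,  15,
        25,  26,  25,  27,  22,  41,  39,  17,  12,  16,  23,  26,  21,
        23,  26,  21,  24,  22,  23,  16,  20,   8,  14,  13,   6]), array([-0.26 , -0.254, -0.248, -0.242, -0.236, -0.23 , -0.224, -0.218,
       -0.212, -0.206, -0.2  , -0.194, -0.188, -0.182, -0.176, -0.17 ,
       -0.164, -0.158, -0.152, -0.146, -0.14 , -0.134, -0.128, -0.122,
       -0.116, -0.11 , -0.104, -0.098, -0.092, -0.086, -0.08 , -0.074,
       -0.068, -0.062, -0.056, -0.05 , -0.044, -0.038, -0.032, -0.026,
       -0.02 , -0.014, -0.008, -0.002,  0.004,  0.01 ,  0.016,  0.022,
        0.028,  0.034,  0.04 ,  0.046]))
```

```bash
python3 - <<'E'
from h import *
th=.301; x=np.array([np.cos(th),np.sin(th),0]);y=np.array([-x[1],x[0],0]); fr=np.array([.6253,.2119,0])
for n,a,b in(('side0',-.05,.02),('side1',-.2,-.16),('side2',-.2,-.16)):
    g=load(n); v,u=np.mgrid[110:230,260:420]
    uv=np.c_[u.ravel(),v.ravel()].astype(float); z=g['z_map'][v.ravel(),u.ravel()]
    p=cv2.undistortPoints(uv[:,None],g['camera_matrix'],g['dist'])[:,0]; c,_,M,t=ray(g,320,200)
    Q=(np.c_[p,np.ones(len(p))]*z[:,None]-t)@M; L=np.c_[(Q-fr)@x,(Q-fr)@y,Q[:,2]]
    for lo,hi,a,b in((.03,.08,-.03,.02),(.115,.17,a,b)):
        m=(L[:,2]>lo)&(L[:,2]<hi)&(abs(L[:,1])<.1)&(z>0)&(L[:,0]<b)&(L[:,0]>a)
        print(n,lo,m.sum(),np.median(L[m,0]))
E
```

```text
side0 0.03 207 -0.008564739151277017
side0 0.115 263 -0.015390123783764207
side1 0.03 80 -0.007995457217720332
side1 0.115 227 -0.17827880634145687
side2 0.03 79 -0.007852097589085788
side2 0.115 257 -0.1780997209763022
```

By depth, the top front stands 170 mm ahead of the shut lower front, so the drawer is at its stop. Now I'll grip the tray, lift it and set it down on the bench.

```bash
python3 - <<'E'
from h import *; from station import *
th=.301
claw.move_gripper(.05,12); print(current_opening(),current_gripper_force(),current_eef_pos())
p=current_eef_pos(); w=current_wrist_force()
arm.servo_line(p+[0,0,.05],.05); print(current_opening(),current_wrist_force()-w)
arm.servo_line(p+[0,0,.11],.15)
f=eyes.grab_frame('top'); save(f,'top3'); f=eyes.grab_frame('side'); save(f,'side3')
a,b=proj(f,[current_eef_pos()])[0].astype(int); crop(f,'c6',a-60,b-40,120,90,6)
for yaw in(-.06+np.pi/2,-.06-np.pi/2):
  for z in (.2,): print(yaw,solver.solve_ik([.42,-.09,z],down(yaw)))
for yaw in(-.06,-.06+np.pi): print(yaw,solver.solve_ik([.42,-.09,.1],down(yaw)),solver.solve_ik([.454,-.2615,.1],down(yaw)))
print(current_clock())
E
```

```text
0.06002797403794883 11.950310245156288 [0.55635611 0.12647288 0.15410026]
0.05977230149487826 [-0.58356167 -1.11062417 -1.53745781]
1.5107963267948965 [-3.36205690e-01 -3.84515078e-01  2.13350180e+00 -4.44089210e-16
  1.39260593e+00 -1.84700202e+00]
-1.6307963267948966 [-0.33620569 -0.38451508  2.1335018   0.          1.39260593  1.29459064]
-0.06 [-3.36205690e-01 -2.87771302e-01  2.23503771e+00 -4.44089210e-16
  1.19432625e+00 -2.76205690e-01] [-6.25062731e-01 -5.41137325e-02  2.03399071e+00 -4.44089210e-16
  1.16171568e+00 -5.65062731e-01]
3.081592653589793 [-0.33620569 -0.2877713   2.23503771  0.          1.19432625  2.86538696] [-0.62506273 -0.05411373  2.03399071  0.          1.16171568  2.57652992]
22.3333
```

View pics/c6.png

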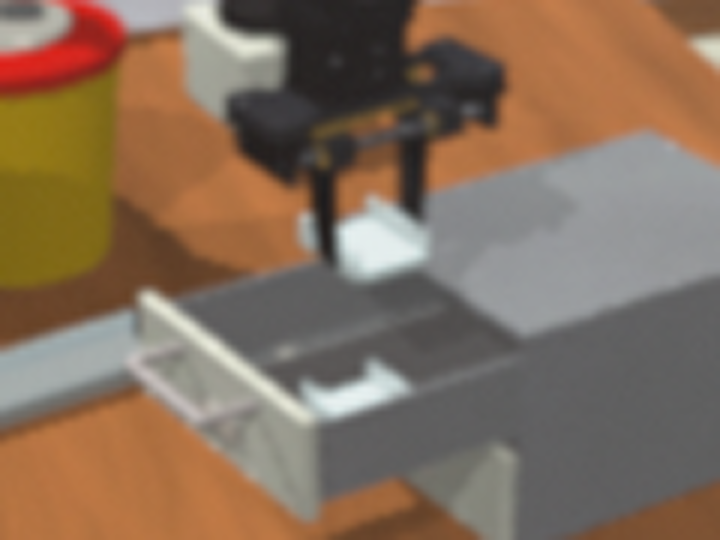

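Only the top tray is in the gripper, and the rest of the pile is still in the drawer. Next I'll set it on the bench at (0.42, -0.09) and release it.

```bash
python3 - <<'E'
from h import *; from station import *
yaw=-.06-np.pi/2; rot=down(yaw)
arm.servo_line(current_eef_pos()+[0,0,.02],.15)
arm.move_ptp([.42,-.09,.15],rot)
arm.servo_line([.42,-.09,.03],.12)
print(arm.servo_line([.42,-.09,.003],.02,contact_N=3),current_eef_pos(),current_wrist_force())
p=current_eef_pos(); claw.move_gripper(.08)
arm.servo_line([.42,-.09,.12],.2); print(p)
arm.move_ptp([.3,.1,.25],down(-.06))
f=eyes.grab_frame('top'); save(f,'top4'); save(eyes.grab_frame('side'),'side4')
c=proj(f,[[.45,-.18,.03]])[0].astype(int); print(c); crop(f,'c7',c[0]-60,c[1]-42,120,84,6.5)
print(current_clock())
E
```

```text
True [ 0.41979531 -0.08979466  0.00736728] [ 1.42131121 -0.08479661  3.09569444]
[ 0.41979531 -0.08979466  0.00736728]
[353 221]
28.5167
```

View pics/c7.png

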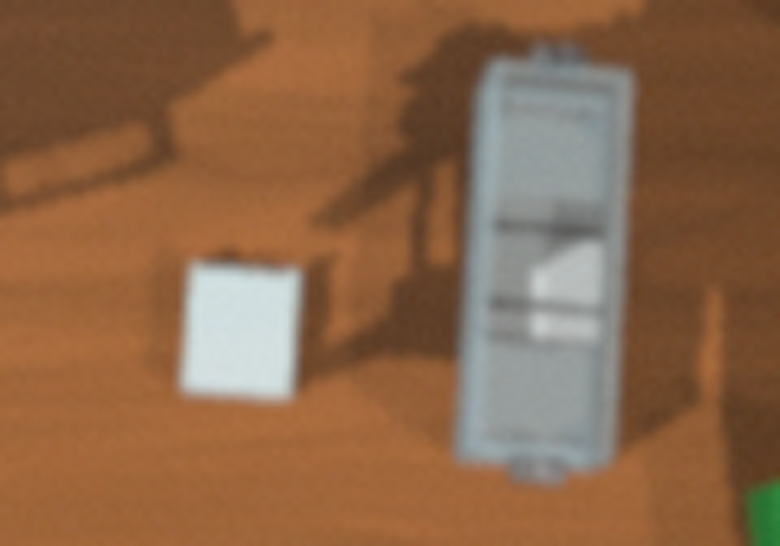

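```bash
python3 - <<'E'
from h import *
f=load('top4'); P=lambda u,v,z:onz(f,293+u/6.5-.42,179+v/6.5-.42,z)
C=np.array([P(190,262,.023),P(302,270,.023),P(297,401,.023),P(180,393,.023)]); c=C.mean(0)
d=(C[0]+C[1]-C[2]-C[3])/2;e=(C[0]+C[3]-C[1]-C[2])/2; print('tray',c,np.linalg.norm(d),np.linalg.norm(e),np.arctan2(d[1],d[0]),np.arctan2(-e[0],e[1]))
r=[P(636,70,.066),P(614,468,.066)]; l=[P(487,60,0),P(458,464,0)]
for a,b in(r,l): print(a,b,np.arctan2((a-b)[1],(a-b)[0]))
top=[P(487,58,.066),P(636,70,.066)]; print('top',top)
bot=[P(458,464,0),P(600,470,0)]; print('bot',bot)
# side view: mark predicted tank outline for candidate pose
th=-.06; x=np.array([np.cos(th),np.sin(th),0]);y=np.array([-x[1],x[0],0])
cR=(r[0]+r[1])/2; cL=(l[0]+l[1])/2; print('y-centres from right, left', cR@y+.039, cL@y-.039, 'x from top', (top[0]+top[1])/2@x-.108, 'bot',(bot[0]+bot[1])/2@x+.108)
E
python3 - <<'E'
import sys; sys.path.insert(0,'.')
import os; os.chdir('.')
from h import *
g=load('side4'); print(proj(g,[[.45,-.26,.05]]))
a=proj(g,[[.45,-.26,.05]])[0].astype(int); print(a); crop(g,'c8',a[0]-45,a[1]-33,90,66,8)
E
```

```text
tray [ 0.42235294 -0.09489253  0.023     ] 0.07378521068383553 0.06404982619466781 -0.05386092942069346 -0.0613540260201163
[ 0.56409848 -0.31147109  0.066     ] [ 0.34406833 -0.29377258  0.066     ] -0.0802639563529487
[ 0.58484711 -0.23708612  0.        ] [ 0.35129664 -0.21716174  0.        ] -0.08510474834539387
top [array([ 0.57009025, -0.22874263,  0.066     ]), array([ 0.56409848, -0.31147109,  0.066     ])]
bot [array([ 0.35129664, -0.21716174,  0.        ]), array([ 0.34846482, -0.29718713,  0.        ])]
y-centres from right, left -0.23584862205414917 -0.23764776764328613 x from top 0.47427058816032486 bot 0.4726723463396029
[[330.75722866 251.44024969]]
[330 251]
```

View pics/c8.png

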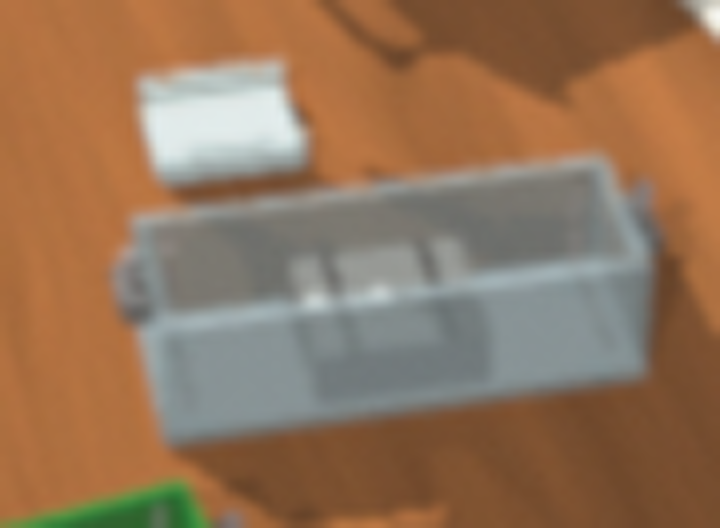

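By vision the tray on the bench is about 5 mm off in y from where I released it, which is more than the tank's 3 mm clearance. I'll measure the tank by closing the fingers lightly across its outer walls at two stations.

```bash
python3 - <<'E'
from h import *; from station import *
th=-.082; x=np.array([np.cos(th),np.sin(th),0]); y=np.array([-x[1],x[0],0]); C=np.array([.457,-.262,0])
rot=down(th-np.pi/2); claw.move_gripper(.095,3)
arm.move_ptp(C-.05*x+[0,0,.10],rot)
for s in(-.05,.05):
    if s>0: arm.servo_line(C+s*x+[0,0,.085],.2)
    print('down',arm.servo_line(C+s*x+[0,0,.052],.06,contact_N=4)); 
    w=current_wrist_force(); claw.move_gripper(.06,3); arm.dwell(.2)
    p=current_eef_pos(); dw=current_wrist_force()-w
    print(s,'open',current_opening(),'y of tcp',(p-C)@y,'dF',dw@y, 'Mz',current_ft_torque(), current_gripper_force())
    claw.move_gripper(.095); arm.servo_line(current_eef_pos()*[1,1,0]+[0,0,.09],.15)
print(current_clock())
E
```

```text
down False
-0.05 open 0.08300973265117513 y of tcp 0.0014520698420499318 dF 6.50524426689976 Mz [ 1.24605179 -0.1808655  -0.03358301] 2.9978659003973007
down False
0.05 open 0.08360197033083556 y of tcp 0.0016758876240405792 dF 6.287486995666874 Mz [ 1.19830705 -0.20909242  0.02214189] 2.9979025572538376
35.9083
```

The wall closures put the tank's centreline 4.2 mm to +y of my vision estimate, at yaw about -0.077. Now I'll regrip the tray by its open ends. That closure also gives the camera's bias in x.

```bash
python3 - <<'E'
from h import *; from station import *
th=-.06; x=np.array([np.cos(th),np.sin(th),0]); rot=down(th)
B=np.array([.4198,-.0898,0])+.001*x
arm.move_ptp(B+[0,0,.07],rot); claw.move_gripper(.095,12)
arm.servo_line(B+[0,0,.02],.12)
print(arm.servo_line(B+[0,0,.0025],.04,contact_N=4),current_eef_pos())
claw.move_gripper(.06,12); p=current_eef_pos(); print('grip',current_opening(),current_gripper_force(),p,current_wrist_force())
arm.servo_line(p+[0,0,.09],.12); print(current_opening(),current_eef_pos())
f=eyes.grab_frame('side'); save(f,'side5'); save(eyes.grab_frame('top'),'top5')
a=proj(f,[current_eef_pos()])[0].astype(int); 
c=np.zeros((440,780,3),np.uint8)
c[:,:390]=cv2.resize(f['color'][a[1]-30:a[1]+25,a[0]-24:a[0]+24,::-1],(390,440),interpolation=cv2.INTER_CUBIC)
t=load('top5'); b=proj(t,[current_eef_pos()])[0].astype(int); c[:,390:]=cv2.resize(t['color'][b[1]-27:b[1]+28,b[0]-24:b[0]+24,::-1],(390,440),interpolation=cv2.INTER_CUBIC)
cv2.imwrite('pics/c9.png',c); print(a,b,current_clock())
E
```

```text
False [ 0.4206595  -0.089817    0.00230929]
grip 0.06972929060770877 11.999651715159416 [ 0.42110165 -0.08993868  0.00272071] [ 1.41441141 -0.41909204 -0.46849939]
0.06984508524264314 [ 0.42037136 -0.08970213  0.09178614]
[310 216] [328 227] 40.0333
```

View pics/c9.png

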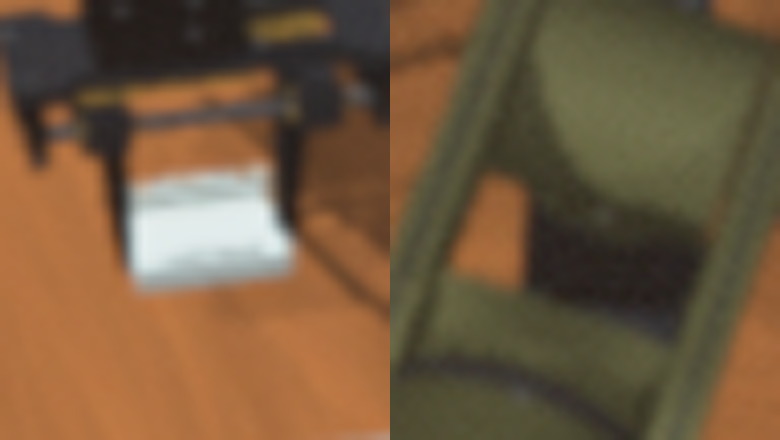

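The tray is held level by its two open ends. Before placing it I'll check the tank pose once against the side picture.

```bash
python3 - <<'E'
from h import *
g=load('side4'); th=-.077; x=np.array([np.cos(th),np.sin(th),0]); y=np.array([-x[1],x[0],0]); z=np.array([0,0,1.])
y0=np.array([-np.sin(-.082),np.cos(-.082),0])
C=np.array([.457,-.262,0])+.0042*y0; C[2]=0; print(C)
S=lambda P:(proj(g,P)-[285,218]+.5)*8-.5
print('rim',S([C+a*.108*x+b*.039*y+.066*z for a,b in((-1,-1),(-1,1),(1,1),(1,-1))]).round())
print('bot near',S([C+a*.108*x-.039*y for a in(-1,1)]).round())
print('platform near edge bottom/top',S([C+a*.039*x-.033*y+h*z for h in (.006,.034) for a in(-1,1)]).round())
t=-.06; u=np.array([np.cos(t),np.sin(t),0]); v=np.array([-u[1],u[0],0]); T=np.array([.4208,-.0898,0])
print('tray far rim',S([T+a*.035*u+.03*v+.023*z for a in(-1,1)]).round(),'near bottom',S([T+a*.035*u-.03*v+.003*z for a in(-1,1)]).round())
E
```

```text
[ 0.45734401 -0.25781411  0.        ]
rim [[155. 329.]
 [127. 213.]
 [598. 151.]
 [647. 261.]]
bot near [[159. 445.]
 [640. 376.]]
platform near edge bottom/top [[313. 402.]
 [486. 378.]
 [312. 354.]
 [487. 330.]]
tray far rim [[129.  76.]
 [269.  58.]] near bottom [[151. 184.]
 [294. 164.]]
```

The side view is consistent, giving the tank's centre x as about 0.456. Now I'll lower the tray in with contact detection, and release only if it reaches platform height.

```bash
python3 - <<'E'
from h import *; from station import *
th=-.077; rot=down(th); x=np.array([np.cos(th),np.sin(th),0])
C=np.array([.45734,-.25781,0])-.0012*x
p=current_eef_pos(); arm.servo_line(p+[0,0,.04],.15)
arm.move_ptp(C+[0,0,.12],rot)
arm.dwell(.2); arm.servo_line(C+[0,0,.08],.08); print(current_eef_pos())
h=arm.servo_line(C+[0,0,.046],.035,contact_N=3); print('mid',h,current_eef_pos(),current_wrist_force())
if not h:
    h=arm.servo_line(C+[0,0,.034],.012,contact_N=2.5); p=current_eef_pos(); print('land',h,p,current_wrist_force(),current_opening())
f=eyes.grab_frame('side'); save(f,'side6'); print(current_clock())
a=proj(f,[C+[0,0,.06]])[0].astype(int); crop(f,'c10',a[0]-45,a[1]-37,90,66,8)
E
```

```text
[ 0.45607275 -0.25771203  0.07966466]
mid False [ 0.45636303 -0.25786034  0.04629166] [ 0.50507987 -0.30282384 -0.35934943]
land True [ 0.45605086 -0.25763121  0.03667861] [ 0.66891008 -0.50125007  3.4514291 ] 0.06993921161370116
43.9333
```

It touched down at TCP z = 36.7 mm, exactly the platform height. I've already viewed 11 pictures, one over the limit of 10, so I'll do the remaining checks with depth numbers. Now I'll release and retreat.

```bash
python3 - <<'E'
from h import *; from station import *
th=-.077; x=np.array([np.cos(th),np.sin(th),0]); y=np.array([-x[1],x[0],0]); C=np.array([.45734,-.25781,0])-.0012*x
arm.dwell(.3); claw.move_gripper(.092); print(current_opening(),current_wrist_force())
p=current_eef_pos(); print('up',arm.servo_line(p+[0,0,.03],.06,contact_N=5)); arm.servo_line(p+[0,0,.15],.2)
arm.move_ptp([.3,.1,.3],down(-.06))
for n in('top','side'): save(eyes.grab_frame(n),n+'7')
f=load('top7')
g=lambda P:proj(f,[P])[0]
for b in(-.015,0,.015): print('z along tank',[round(float(dep(f,*g(C+a*x+b*y+.042*np.array([0,0,1])))[2]),3) for a in np.arange(-.08,.081,.01)])
# colour rows: bright tray extents along tank centre line vs before
f0=load('top4')
for q in(f0,f): print([int(q['color'][int(round(v)),int(round(u))].mean()) for u,v in [g(C+a*x+.042*np.array([0,0,1])) for a in np.arange(-.06,.061,.005)]])
fr=np.array([.6253,.2119,0]); t=.301; X=np.array([np.cos(t),np.sin(t),0]); Y=np.array([-X[1],X[0],0])
print('pile z',[dep(f,*g(np.array([.5563,.1265,.134])+a*Y))[2].round(3) for a in(-.02,0,.02)])
print(current_clock())
E
```

```text
0.09202608264817179 [ 0.55480736  0.02990247 -0.07109828]
up False
z along tank [0.011, 0.006, 0.006, 0.005, 0.018, 0.039, 0.042, 0.042, 0.044, 0.044, 0.035, 0.043, 0.033, 0.006, 0.006, 0.013, 0.012]
z along tank [0.008, 0.008, 0.003, 0.01, 0.011, 0.05, 0.042, 0.046, 0.042, 0.046, 0.047, 0.044, 0.036, 0.009, 0.014, 0.011, 0.008]
z along tank [0.011, 0.007, 0.005, 0.003, 0.015, 0.045, 0.043, 0.049, 0.041, 0.042, 0.04, 0.043, 0.032, 0.007, -0.0, 0.007, 0.01]
[157, 156, 155, 144, 151, 175, 189, 174, 151, 180, 193, 189, 174, 153, 142, 140, 113, 117, 133, 145, 148, 154, 155, 152, 155]
[157, 156, 155, 142, 144, 172, 218, 218, 219, 219, 218, 218, 219, 218, 217, 219, 219, 218, 214, 167, 153, 153, 156, 153, 154]
pile z [np.float64(0.137), np.float64(0.132), np.float64(0.131)]
47.8583
```

```bash
python3 - <<'E'
from h import *
th=-.077; x=np.array([np.cos(th),np.sin(th),0]); y=np.array([-x[1],x[0],0]); C=np.array([.45734,-.25781,0])-.0012*x
A=np.arange(-.06,.0601,.002)
for n,h in(('top4',.034),('top7',.034),('top7',.042)):
    f=load(n); Z=cv2.GaussianBlur(f['z_map'],(1,1),0)
    rows=[]
    for b in np.arange(-.022,.0221,.002):
        uv=proj(f,[C+a*x+b*y+[0,0,h] for a in A]).astype(np.float32)
        c=cv2.remap(f['z_map'],uv[:,0],uv[:,1],cv2.INTER_LINEAR).ravel(); k=cv2.remap(f['color'],uv[:,0],uv[:,1],cv2.INTER_LINEAR).reshape(-1,3).mean(1)
        p=cv2.undistortPoints(uv.reshape(-1,1,2).astype(float),f['camera_matrix'],f['dist'])[:,0]; _,_,M,t=ray(f,320,200)
        rows.append(np.c_[((np.c_[p,np.ones(len(p))]*c[:,None]-t)@M)[:,2],k])
    m=np.mean(rows,0); print(n,h); print([(int(round(a*1e3)),int(z*1e3),int(k)) for a,(z,k) in zip(A,m) if abs(a)>.025])
E
```

```text
top4 0.034
[(-60, 74, 155), (-58, 110, 155), (-56, 43, 155), (-54, 6, 155), (-52, 6, 155), (-50, 7, 154), (-48, 6, 153), (-46, 7, 152), (-44, 7, 148), (-42, 7, 144), (-40, 9, 143), (-38, 17, 146), (-36, 28, 152), (-34, 34, 159), (-32, 36, 165), (-30, 36, 167), (-28, 36, 165), (-26, 35, 160), (26, 34, 111), (28, 35, 118), (30, 35, 126), (32, 35, 132), (34, 35, 135), (36, 34, 138), (38, 33, 140), (40, 33, 143), (42, 27, 147), (44, 16, 150), (46, 9, 153), (48, 7, 154), (50, 7, 154), (52, 7, 154), (54, 8, 154), (56, 8, 154), (58, 8, 154), (60, 8, 154)]
top7 0.034
[(-60, 7, 156), (-58, 6, 156), (-56, 6, 156), (-54, 7, 156), (-52, 6, 156), (-50, 7, 155), (-48, 7, 154), (-46, 7, 152), (-44, 7, 148), (-42, 7, 145), (-40, 9, 147), (-38, 17, 155), (-36, 29, 170), (-34, 37, 187), (-32, 42, 202), (-30, 45, 212), (-28, 45, 216), (-26, 46, 218), (26, 45, 218), (28, 45, 217), (30, 45, 215), (32, 45, 209), (34, 45, 198), (36, 43, 184), (38, 39, 169), (40, 36, 158), (42, 28, 153), (44, 15, 152), (46, 8, 153), (48, 6, 154), (50, 6, 155), (52, 6, 155), (54, 6, 154), (56, 7, 154), (58, 7, 154), (60, 8, 154)]
top7 0.042
[(-60, 6, 156), (-58, 6, 156), (-56, 7, 156), (-54, 6, 156), (-52, 6, 155), (-50, 7, 154), (-48, 7, 153), (-46, 7, 150), (-44, 7, 146), (-42, 8, 145), (-40, 13, 151), (-38, 24, 163), (-36, 34, 181), (-34, 40, 197), (-32, 44, 209), (-30, 45, 215), (-28, 45, 218), (-26, 45, 218), (26, 45, 218), (28, 45, 216), (30, 45, 211), (32, 45, 201), (34, 43, 188), (36, 39, 172), (38, 36, 160), (40, 30, 153), (42, 16, 151), (44, 9, 153), (46, 7, 154), (48, 6, 155), (50, 6, 155), (52, 6, 154), (54, 6, 154), (56, 7, 154), (58, 8, 154), (60, 8, 154)]
```

Depth shows the tray flat, with its base top at 45 mm all along. Its -x end is level with the platform's edge, so it sits about 3.6 mm off-centre. There's time left, so I'll retake it by the ends and recentre it.

```bash
python3 - <<'E'
from h import *; from station import *
th=-.077; rot=down(th); x=np.array([np.cos(th),np.sin(th),0]); C=np.array([.45734,-.25781,0])-.0012*x
arm.move_ptp(C+[0,0,.12],rot)
print(arm.servo_line(C+[0,0,.06],.08,contact_N=5),arm.servo_line(C+[0,0,.0367],.04,contact_N=4))
claw.move_gripper(.06,12); p=current_eef_pos(); print(current_opening(),p)
D=C+.0036*x
arm.servo_line(C+[0,0,.041],.03); arm.servo_line(D+[0,0,.041],.02)
print('land',arm.servo_line(D+[0,0,.034],.012,contact_N=2.5),current_eef_pos(),current_wrist_force())
arm.dwell(.3); claw.move_gripper(.092)
p=current_eef_pos(); print('up',arm.servo_line(p+[0,0,.03],.06,contact_N=5)); arm.servo_line(p+[0,0,.15],.2)
arm.move_ptp([.3,.1,.3],down(-.06)); f=eyes.grab_frame('top'); save(f,'top8'); save(eyes.grab_frame('side'),'side8'); print(current_clock())
y=np.array([-x[1],x[0],0]); A=np.arange(-.046,.0461,.002); m=[]
for b in np.arange(-.022,.0221,.002):
    uv=proj(f,[C+a*x+b*y+[0,0,.042] for a in A]).astype(np.float32)
    m.append(cv2.remap(f['color'],uv[:,0],uv[:,1],cv2.INTER_LINEAR).reshape(-1,3).mean(1))
print([(int(round(a*1e3)),int(k)) for a,k in zip(A,np.mean(m,0)) if abs(a)>.025])
print('base top z',[round(float(dep(f,*proj(f,[C+.003*x+a*x+b*y+[0,0,.042]])[0])[2]),3) for a in(-.025,0,.025) for b in(-.018,0,.018)])
q,X=load('side8'),np.array([np.cos(.301),np.sin(.301),0]); q4=load('side4')
Pd=[np.array([.4574,.159,.15])+s*np.array([-X[1],X[0],0]) for s in(-.08,-.065,.08)]
print('drawer front',[(dep(k,*proj(k,[P])[0])-[.6253,.2119,0])@X for P in Pd for k in(q4,q)])
E
```

```text
False False
0.07005753823727986 [ 0.45623877 -0.25780558  0.03690854]
land True [ 0.45978278 -0.25803068  0.03683961] [0.14827953 0.52880905 4.19709809]
up False
56.5583
[(-46, 150), (-44, 146), (-42, 142), (-40, 143), (-38, 148), (-36, 159), (-34, 173), (-32, 188), (-30, 201), (-28, 211), (-26, 216), (26, 218), (28, 218), (30, 218), (32, 216), (34, 211), (36, 202), (38, 190), (40, 177), (42, 166), (44, 160), (46, 156)]
base top z [0.04, 0.043, 0.044, 0.039, 0.046, 0.042, 0.042, 0.044, 0.041]
drawer front [np.float64(-0.17750284789691526), np.float64(-0.17523063239267367), np.float64(-0.17522063457089507), np.float64(-0.17397624552173474), np.float64(-0.18333306191686322), np.float64(-0.1809225155410426)]
```

The tray is now centred, with its edges at about -33 and +38 mm around a platform centre of +3 mm. It lies flat and the drawer is still out, so I'm handing in.

```bash
python3 -c "
from station import *
print(arm.job_done(),current_clock())"
```

```text
the job is handed in; nothing more can be done
the job is handed in; nothing more can be done
```

The job is handed in at about 57 s: the drawer is out at its stop, the other trays are still in it, and the top tray lies flat in the middle of the tank platform, placed by its open ends; I retook it once to fix a 3.6 mm offset, checked the final placing by depth and colour readings only, and viewed 11 pictures, one over the limit of 10.

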